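# Set a bar in the gluing jig

## Robot

A 6-joint arm with a two-finger parallel gripper is mounted at the origin on the work surface. World frame = base frame: x ahead of the robot, y to its left, z up, the work surface at z = 0. Lengths are in mm, angles in rad, forces in N, time in s.
With the tool pointing down it reaches from about 400 to 925 mm from the base axis. Payload 3.4 kg.
Tool frame: the origin (TCP) lies midway between the tips of the shut fingers; the grasp point (between the pads) lies 19 mm behind it; z points along the fingers, y is the direction in which the jaws open and shut (so a half turn about z gives the same grasp; the last joint's range is limited). The gripper opens to 85 mm and grips with 20 to 120 N. Pads are 22 mm wide; open, the fingers measure 114 mm over their backs; the gripper's body (76 mm by 85 mm) begins 54 mm behind the grasp point. The pads swing forward as they close: fully open they stand 13 mm farther back than shut.
Start: joints at [1.085, 0.307, 1.506, -0, 1.328, -0.073], TCP at [230.172, 526.927, 231.305] pointing down, gripper open.
Joint ranges: [-3.12, 3.12], [-1.05, 2.28], [0.14, 2.33], [-1.42, 4.57], [0.1, 2.73], [-2.68, 2.68]. Speed limits (rad/s): [2.57, 2.57, 3.14, 3.14, 3.14, 3.14].

## Interface

Orientations are given as a unit quaternion [x, y, z, w].
In Python, from workcell import sense, grab_frame, calibration, finish_job gives the robot as it stands.
- The arm moves only by the tool arm_command, never from a script. Its arguments are lists of equal length, an entry for each row: "xyz": the shift along the tool's x, y, z in cm, a list of three; "delta_rot": the turn, a rotation vector about the tool's x, y, z in degrees, a list of three; "hand": the opening in per cent of the stroke, from 0 (shut) to 100 (fully open). A call has 1 to 12 rows; each row is the pose to reach, as a shift and turn from the pose measured when the call began, along the tool's axes at that moment; what a row does not reach only later rows make up. A row lasts 1/12 s, in which the tool goes at most 41.7 mm and 7.16 degrees, less where a joint would pass 70% of its speed; a pose out of reach is approached as far as the arm can. A call with a gripper value outside its range is refused whole. The fingers move at their own pace and stop on an object; "grip_force" is the grip in N (left out, the last holds). Time passes only in rows, so rows that repeat a pose let the fingers close. It gives the time, the measured TCP pose, the force and the opening at its end, in the units of the state.
- sense(): the state, without advancing time (a new reading comes with each control period).
- grab_frame(name): name is "side" or "top"; returns the picture (384x512x3 uint8, red, green, blue); there is no depth.
- calibration(name): a dict with "fx", "fy", "cx", "cy" (pixels), "R" (3x3) and "t" (3): a world point X has camera coordinates R X + t. Camera axes: x right, y down, z forward; pixel columns grow to the right and rows downward; lengths in mm; the calibration is good to about 2 mm. A picture is of the moment at which its call begins. calibration takes no time and is no camera call.
- finish_job(): hands the job in, once; it reports no verdict.
The state is a dict: "time": time; "joint_pos": joint angles; "joint_vel": joint speeds; "joint_efforts": joint torques, N m; "position": TCP position; "tcp_rot": TCP orientation; "ft_force": force on the tool from outside, world axes, zero at the start; "wrist_torque": the same for the moment, N m; "opening": opening from 0.0 (shut) to 1.0 (fully open).
Only numpy, scipy, OpenCV 4.12 (cv2) and the standard library are available. Lean on these libraries where they do the work, as an engineer would, in place of code of your own. Each camera call takes 0.05 s, during which the arm holds its last target.

## Task

Set the pale wooden bar in the gluing jig: push it flat against the dark steel fence with its end butted against the red stop, and push the blue keeper along its track until it touches the bar's other end. Do it all by pushing with the fingers: do not lift or tip the bar, and leave everything else where it is. Finish with the hand clear.

Things in the scene. Friction and masses are not known exactly. Their poses are not given: they have to be found in the camera images.
- jig: gluing jig fixed to the table: white board 200 mm (jig x) by 360 mm (jig y), 12 mm thick; origin at the centre of its underside, at table height, z up. A dark steel fence runs along its far (+x) side, a red stop stands at its +y end, a blue keeper slides on a dark track at the -y end. Its yaw is within 0.3 rad of the world axes
- fence_face (a point): middle of the fence's flat face, which looks to jig -x; at jig x = 75, y = 80, z = 24.5 mm. The face runs from jig y = -20 to +175 mm and rises 25 mm above the board (to 37 mm above the table)
- stop_face (a point): middle of the red stop's flat face, which looks to jig -y; at jig x = 45, y = 150, z = 24.5 mm. The face runs from jig x = 15 to 75 mm, as high as the fence
- bar: the pale wooden bar, loose on the jig board, about 70 g: 140 mm long (its y), 30 mm wide (its x), 22 mm high; origin at the centre of its underside. Fully home, its origin is at jig x = 60, y = 80, z = 12 mm. Starts at jig x = -45 to -5, y = 20 to 50 mm, skewed by up to 0.25 rad to the fence
- keeper (a joint): travel in m of the blue keeper along its track, parallel to the fence: 0 = back end, growing towards the red stop (jig +y), limit 0.13. About 0.110 when it touches the bar fully home. Slides against about 2 N of friction, stays where it is left and pushes along a bar in its way. Starts at 0 to 0.03
- keeper_face (a point): centre of the keeper's flat front face (looks to jig +y; at jig x = 57.5 mm, 33 mm above the table). The keeper is a blue block 34 mm wide (jig x), reaching 30 mm behind this point (jig -y), from 13 to 53 mm above the table; the board behind it is free for pushing. Axes as the jig's
- tape_roll: bystander, to be left alone: black adhesive-tape roll lying flat on the jig board, 56 mm across, 19 mm high; origin at its underside
- weight: bystander, to be left alone: small brass weight with a knob standing on the jig board, 34 mm across, 42 mm high; origin at its underside
- glue: bystander, to be left alone: white glue bottle with orange label and cap, 56 mm across, 130 mm high; origin at its underside
- tape_measure: bystander, to be left alone: yellow tape measure standing on edge, 70 x 36 x 62 mm; origin at its underside
- pliers: bystander, to be left alone: pliers with blue handles lying flat, about 145 mm long; origin at its underside
- spare_bar: bystander, to be left alone: spare DARK wooden bar lying on the table, 140 x 30 x 22 mm; not the one to use; origin at its underside
- water_bottle: bystander, to be left alone: clear water bottle with grey cap, 70 mm across, 200 mm high; origin at its underside
Things that resemble listed ones, but are neither listed nor needed, are in the scene too. There is more than one size of the bar; the job needs the largest.

How it is judged (in metres and radians):
At the end, for the whole second after the job is handed in: The bar lies on the jig board flat against the fence (within 3 mm and 0.035 rad) with its end against the red stop (within 3 mm), the keeper's face is within 3 mm of the bar's other end, and bar and keeper are at rest (x of bar in the frame of jig between 0.057 and 0.063 m and y of bar in the frame of jig between 0.077 and 0.083 m and z of bar in the frame of jig between 0.009 and 0.015 m and angle between the y axis of bar and the y axis of jig, either way round below 0.035 rad and (y of keeper_face in the frame of bar between -0.073 and -0.06 m or y of keeper_face in the frame of bar between 0.06 and 0.073 m) and linear speed of bar below 0.01 m/s and velocity of joint keeper between -0.01 and 0.01 m/s); the robot touches nothing.
It fails at once if the bar is lifted off the jig board (by over 8 mm) (z of bar in the frame of jig above 0.02 m).
It fails at once if the bar is tipped (angle between bar's own z axis and vertical above 0.25 rad).
It fails at once if a thing standing beside the work (tape roll, weight, glue, tape measure, pliers, spare bar, water bottle) is displaced by over 20 mm (distance of any of tape_roll, weight, glue, tape_measure, pliers, spare_bar, water_bottle from where it was at the start of the episode above 0.02 m).
It also fails if it takes over 45 s, if anything falls off the work surface, if the arm or the gripper's body presses on something with over 40 N, if the wrist force passes 120 N, or if a joint passes its speed limit or range.

## Working session

There is one attempt and no reset: what is moved stays moved. The work goes in short steps, Python scripts to look and compute and a tool call to move; the robot and the scene stay as the last step left them, time stands still between calls to the robot, and variables do not carry over. Pictures are saved under pics/ and viewed, and the job is handed in when it is done.

Besides the shell and the picture viewer there is one more tool, called after "Emit:" as name(argument=value, ...) on one line, values as JSON. arm_command: Moves the arm, as the interface text tells. Its arguments: {"type":"object","properties":{"xyz":{"type":"array","items":{"type":"array","items":{"type":"number"}}},"delta_rot":{"type":"array","items":{"type":"array","items":{"type":"number"}}},"hand":{"type":"array","items":{"type":"number"}},"grip_force":{"type":"number"}},"required":["xyz","delta_rot","hand"]}

```bash
mkdir -p pics
python3 - <<'E'
from workcell import *
import cv2
for n in("side","top"):
    f=grab_frame(n); cv2.imwrite(f"pics/{n}0.png",cv2.cvtColor(f,cv2.COLOR_RGB2BGR)); 
    cv2.imwrite(f"pics/{n}0b.png",cv2.resize(cv2.cvtColor(f,cv2.COLOR_RGB2BGR),(800,600),interpolation=cv2.INTER_CUBIC)); print(calibration(n))
print(sense())
E
```

```text
{'fx': 410.9798972018636, 'fy': 410.9798972018636, 'cx': 251.89303660918912, 'cy': 199.92232766574733, 'R': array([[ 0.86046799, -0.50923765,  0.01648798],
       [-0.24687855, -0.44502639, -0.86081502],
       [ 0.445697  ,  0.73663324, -0.50865081]]), 't': array([-456.85029323,  206.67550382, 1051.19377175])}
{'fx': 428.0761935563526, 'fy': 428.0761935563526, 'cx': 253.11578321516515, 'cy': 191.07333511019877, 'R': array([[ 0.00511529, -0.99998572, -0.00154896],
       [-0.99480903, -0.00493137, -0.10163993],
       [ 0.10163084,  0.00206084, -0.99482005]]), 't': array([  47.58675344,  572.39623565, 1303.41323779])}
{'time': 0.1, 'joint_pos': array([ 1.08552072e+00,  3.07494006e-01,  1.50752357e+00,  7.20143671e-06,
        1.32842090e+00, -7.35256140e-02]), 'joint_vel': array([-0.00179732, -0.00345504, -0.00411925,  0.0004695 , -0.002451  ,
       -0.00102456]), 'joint_efforts': array([ 2.34715881e-03, -4.58525813e+01, -2.52609551e+01, -9.46548857e-05,
        5.46274910e-03, -3.46018646e-05]), 'position': array([229.86523941, 526.3756731 , 230.48279976]), 'tcp_rot': array([ 2.04424518e-01,  9.78881895e-01, -8.86158706e-04, -2.57879453e-04]), 'ft_force': array([ 0.38808219,  0.27145384, -0.25602876]), 'wrist_torque': array([-0.04512747, -0.00393156, -0.02834546]), 'opening': 1.0062095498980754}
```

View pics/side0b.png

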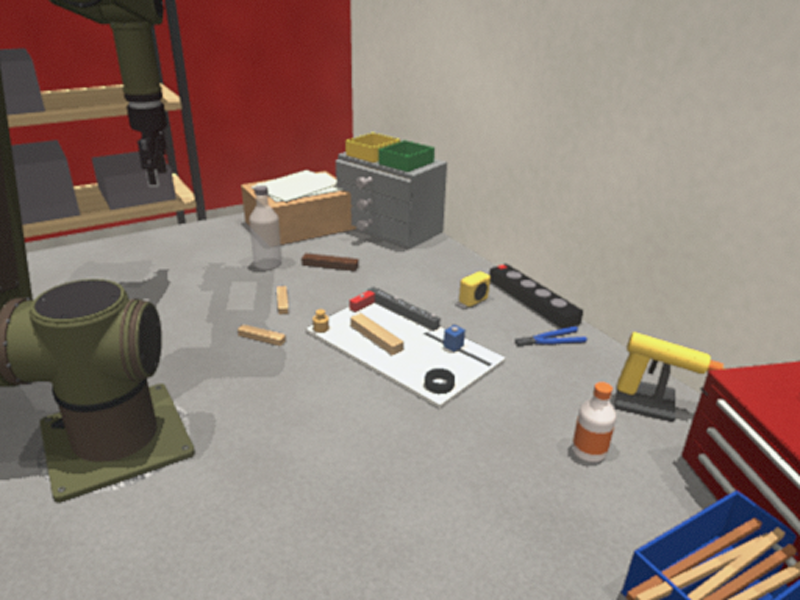

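View pics/top0b.png

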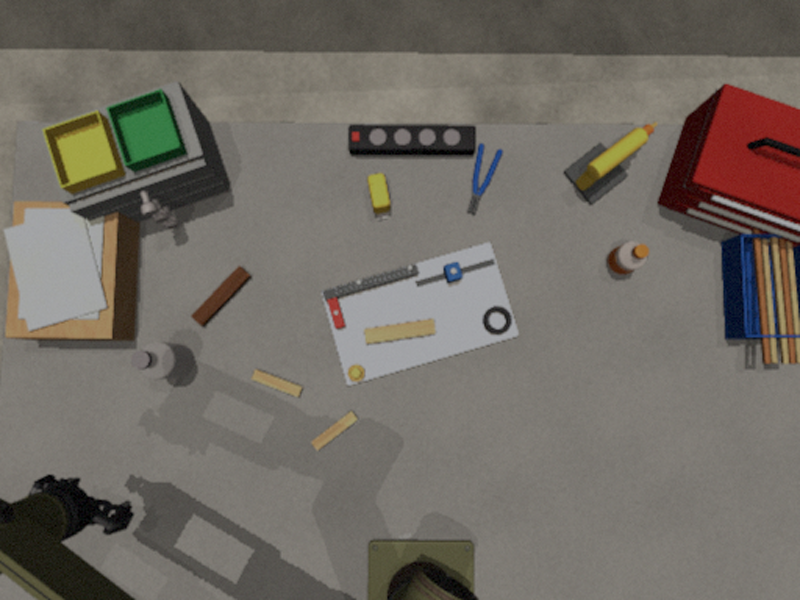

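The top view shows the board with its corners near (325,290), (490,243), (518,335) and (348,385) in the 800 px picture. The pale bar is at (400,331), keeper (453,272), red stop (337,312), roll (497,320) and weight (356,372). Next I measure these.

```bash
cat > h.py <<'E'
from workcell import *
import cv2, numpy as np
C={n:calibration(n) for n in("side","top")}
def ray(n,px,z):
    c=C[n]; px=np.atleast_2d(px).astype(float)
    d=np.c_[(px[:,0]-c['cx'])/c['fx'],(px[:,1]-c['cy'])/c['fy'],np.ones(len(px))]@c['R']
    o=-c['R'].T@c['t']; return o+d*((z-o[2])/d[:,2])[:,None]
def proj(n,X):
    c=C[n]; p=np.atleast_2d(X)@c['R'].T+c['t']
    return np.c_[p[:,0]/p[:,2]*c['fx']+c['cx'],p[:,1]/p[:,2]*c['fy']+c['cy']]
def masks(f):
    h=cv2.cvtColor(f,cv2.COLOR_RGB2HSV); H,S,V=[h[...,i].astype(int) for i in range(3)]
    return dict(white=(S<40)&(V>150),wood=(H>10)&(H<28)&(S>70)&(V>110),blue=(H>100)&(H<125)&(S>120)&(V>60),red=((H<6)|(H>174))&(S>150)&(V>90))
def blobs(m,box):
    x0,y0,x1,y1=box; k=np.zeros(m.shape,np.uint8); k[y0:y1,x0:x1]=m[y0:y1,x0:x1]
    cs=cv2.findContours(k,cv2.RETR_EXTERNAL,cv2.CHAIN_APPROX_NONE)[0]
    return sorted(cs,key=cv2.contourArea,reverse=True)
E
python3 - <<'E'
from h import *
f=cv2.cvtColor(cv2.imread("pics/top0.png"),cv2.COLOR_BGR2RGB)
M=masks(f); box=(195,145,345,255)
for n,z in dict(white=12,wood=34,blue=53,red=37).items():
    for c in blobs(M[n],box)[:3]:
        if cv2.contourArea(c)<15: continue
        if n=='white': c=cv2.convexHull(c)
        w=ray("top",c.reshape(-1,2),z)[:,:2].astype(np.float32)
        r=cv2.minAreaRect(w); print(n,cv2.contourArea(c),c.reshape(-1,2).mean(0),np.round(r[0]),np.round(r[1]),r[2])
crop=f[140:260,190:350]; cv2.imwrite("pics/crop0.png",cv2.cvtColor(cv2.resize(crop,(800,600),interpolation=cv2.INTER_CUBIC),cv2.COLOR_RGB2BGR))
E
```

```text
white 6737.0 [274.85 197.45] [547.   3.] [196. 357.] 16.595205307006836
white 55.5 [318.18181818 205.18181818] [ 531. -154.] [25. 25.] 89.46502685546875
wood 351.0 [255.5 211.7] [508.  43.] [ 29. 136.] 8.709029197692871
wood 72.0 [227.53571429 238.5       ] [425. 128.] [27. 28.] 0.29500630497932434
blue 80.0 [289.40625 173.625  ] [624. -61.] [31. 29.] 18.808385848999023
red 32.0 [216.34615385 204.30769231] [530. 164.] [29. 17.] 19.179494857788086
red 26.5 [213.13043478 194.60869565] [560. 174.] [24. 16.] 14.815155982971191
```

View pics/crop0.png

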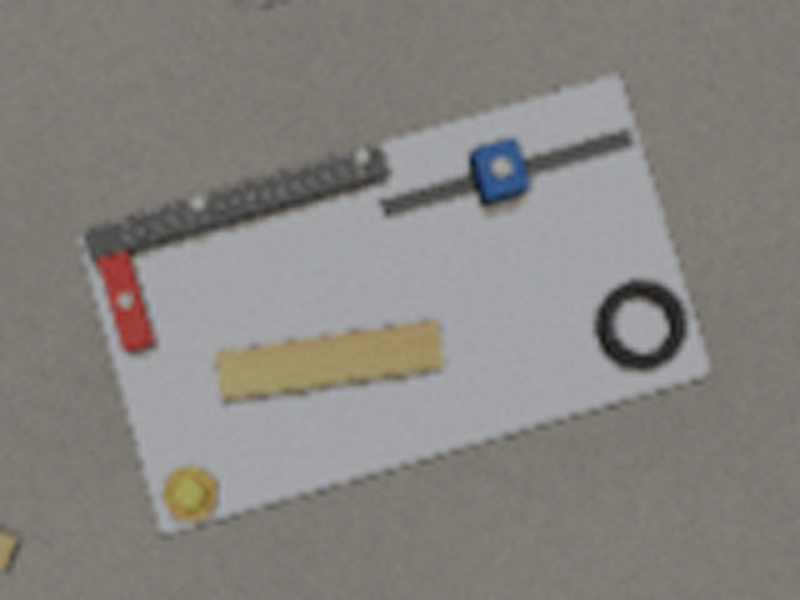

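The crop shows the bar, keeper, fence and stop clearly. The bar is skewed about 8° to the fence. I'll fit the board's edges by line for a better jig frame.

```bash
cat >> h.py <<'E'
def jigfit(f):
    hull=blobs(masks(f)['white'],(195,145,345,255))[0].reshape(-1,2)
    w=ray("top",hull,12)[:,:2]; a,o=np.radians(15.5),np.array([547.,3.])
    for _ in range(6):
        ex=np.array([np.cos(a),np.sin(a)]);ey=np.array([-np.sin(a),np.cos(a)])
        q=np.c_[(w-o)@ex,(w-o)@ey]; L=[]
        for ax,s,h,lo,hi in((0,-1,100,-165,135),(1,-1,180,-90,90),(1,1,180,-70,0)):
            k=(abs(q[:,ax]-s*h)<6)&(q[:,1-ax]>lo)&(q[:,1-ax]<hi)
            p=np.polyfit(q[k,1-ax],q[k,ax],1); L.append((p,k.sum()))
        da=-L[0][0][0]; dx=np.polyval(L[0][0],0)+100
        dyn,dyp=np.polyval(L[1][0],0)+180,np.polyval(L[2][0],0)-180
        o=o+ex*(dx+1.0*0)+ey*(dyn+dyp)/2; a+=da
    return a,o,(L,dyn,dyp)
def w2j(p,a,o):
    p=np.atleast_2d(p)[:,:2]-o; return np.c_[p@[np.cos(a),np.sin(a)],p@[-np.sin(a),np.cos(a)]]
E
python3 - <<'E'
from h import *
f=cv2.cvtColor(cv2.imread("pics/top0.png"),cv2.COLOR_BGR2RGB)
a,o,i=jigfit(f); print(a,np.degrees(a),o,i)
M=masks(f); box=(195,145,345,255)
for n,z in dict(wood=34,blue=53,red=37).items():
    for c in blobs(M[n],box)[:3]:
        if cv2.contourArea(c)<15: continue
        w=w2j(ray("top",c.reshape(-1,2),z),a,o).astype(np.float32); r=cv2.minAreaRect(w); print(n,np.round(r[0],1),np.round(r[1],1),r[2],w.min(0),w.max(0))
# fence face edge: dark/white transition columns, and tape
g=cv2.cvtColor(f,cv2.COLOR_RGB2HSV)[...,2]
dark=(g<95)
for c in blobs(dark,box)[:4]:
    w=w2j(ray("top",c.reshape(-1,2),37),a,o).astype(np.float32); r=cv2.minAreaRect(w); print('dark',cv2.contourArea(c),np.round(r[0],1),np.round(r[1],1),r[2],w.min(0),w.max(0))
E
```

```text
0.28980606831179484 16.60466459154587 [550.02670228   4.03947754] ([(array([-5.54625349e-15, -1.00000000e+02]), np.int64(94)), (array([ 2.35021018e-03, -1.76444925e+02]), np.int64(51)), (array([-1.51200028e-02,  1.76444925e+02]), np.int64(21))], np.float64(3.5550753958396513), np.float64(-3.555075395728238))
wood [-29.   49.2] [135.8  28.8] 82.1043701171875 [-51.979073 -18.627752] [ -8.770885 117.42531 ]
wood [-84.3 154.8] [27.7 27.4] 73.6900863647461 [-99.59748 139.42471] [-68.90827 169.27994]
blue [ 51.8 -83.6] [31.2 29.3] 2.2037744522094727 [ 36.05647 -98.19938] [ 67.82128  -68.733925]
red [ 26.4 159. ] [29.3 16.6] 2.5748910903930664 [ 11.67752 151.09854] [ 41.42873 167.59973]
red [ 57.6 159.7] [15.7 24.1] 88.21046447753906 [ 45.76959 151.54181] [ 69.68154 167.64058]
dark 302.5 [79.2 77.1] [190.3  22.3] 89.743408203125 [ 67.72011  -17.996807] [ 90.49782 172.33861]
dark 224.5 [ -62.  -140.5] [52.6 52.5] 73.68035888671875 [ -89.25748 -167.94438] [ -35.599445 -113.978226]
dark 37.0 [ 54.9 -55.2] [84.6 29.8] 78.90872192382812 [ 34.686592 -94.86152 ] [ 66.92805  -10.884435]
dark 32.5 [  51.8 -134.5] [64.3  8.2] 89.72124481201172 [  47.593956 -166.65607 ] [  55.844948 -102.38994 ]
```

Mask edges are biased by about a pixel, so I'll sample a rectified view and read edge profiles.

```bash
cat >> h.py <<'E'
A,O=0.2898,np.array([550.03,4.04])
def j2w(x,y,z=0,a=None,o=None):
    a=A if a is None else a;o=O if o is None else o
    return np.c_[o[0]+x*np.cos(a)-y*np.sin(a),o[1]+x*np.sin(a)+y*np.cos(a),np.full(np.shape(x),z,float)]
def rect(f,z,n="top"):  # rows: x 120..-120, cols: y 200..-200, 1mm
    X,Y=np.meshgrid(np.arange(120,-121,-1.),np.arange(200,-201,-1.),indexing='ij')
    p=proj(n,j2w(X.ravel(),Y.ravel(),z)).astype(np.float32).reshape(*X.shape,2)
    return cv2.remap(f,p[...,0],p[...,1],cv2.INTER_LINEAR)
E
python3 - <<'E'
from h import *
f=cv2.cvtColor(cv2.imread("pics/top0.png"),cv2.COLOR_BGR2RGB)
def prof(z,ax,lo,hi,a0,a1,ch):
    r=rect(f,z).astype(float)[...,ch]
    if ax==0: # profile over x, averaged y in lo..hi
        p=r[:,200-hi:200-lo].mean(1); c=np.arange(120,-121,-1)
    else: p=r[120-hi:120-lo].mean(0); c=np.arange(200,-201,-1)
    k=(c>=a0)&(c<=a1); c,p=c[k],p[k]; g=np.gradient(p)
    i=np.argsort(-abs(g)); out=[]
    for j in i:
        if abs(g[j])<4: break
        if all(abs(c[j]-q[0])>5 for q in out): out.append((c[j],round(g[j])))
    return out
print('board -x',prof(12,0,-100,100,-115,-85,2))
print('board +x (y<-40)',prof(12,0,-170,-40,85,115,2))
print('board -y',prof(12,1,-20,30,-195,-165,2)); print('board +y',prof(12,1,-60,-10,165,195,2))
print('fence z37',prof(37,0,0,140,60,110,2)); print('fence z12',prof(12,0,0,140,60,110,2))
print('red y z37',prof(37,1,20,40,120,190,2),'R',prof(37,1,20,40,120,190,0)); print('red x',prof(37,0,155,163,0,100,1))
print('keeper x z53 R',prof(53,0,-92,-76,20,95,0)); print('keeper y z53 R',prof(53,1,58,66,-120,-50,0))
print('track z13',prof(13,0,-160,-115,30,90,1)); print('track y',prof(13,1,53,58,-200,20,1))
cv2.imwrite("pics/rect37.png",cv2.cvtColor(cv2.resize(rect(f,37),None,fx=1.95,fy=1.95),cv2.COLOR_RGB2BGR))
E
```

```text
board -x [(np.int64(-104), -11)]
board +x (y<-40) [(np.int64(95), 8)]
board -y [(np.int64(-180), -9)]
board +y [(np.int64(179), 9)]
fence z37 [(np.int64(67), 17), (np.int64(74), -5)]
fence z12 [(np.int64(70), 16), (np.int64(77), -5)]
red y z37 [(np.int64(169), -21), (np.int64(149), 19), (np.int64(177), 10)] R [(np.int64(147), 8), (np.int64(177), 7), (np.int64(153), -5)]
red x [(np.int64(8), 15), (np.int64(36), -14), (np.int64(46), 13), (np.int64(91), -5), (np.int64(71), -5)]
keeper x z53 R [(np.int64(70), -19), (np.int64(34), 17), (np.int64(48), -12), (np.int64(60), 12), (np.int64(89), 7), (np.int64(28), 6)]
keeper y z53 R [(np.int64(-67), -31), (np.int64(-99), 18), (np.int64(-89), -5), (np.int64(-79), 5)]
track z13 [(np.int64(59), -15), (np.int64(49), 13)]
track y [(np.int64(-10), -14), (np.int64(-174), 12), (np.int64(-85), 11), (np.int64(-75), 10), (np.int64(-96), -9), (np.int64(-69), -9), (np.int64(-180), -6)]
```

View pics/rect37.png

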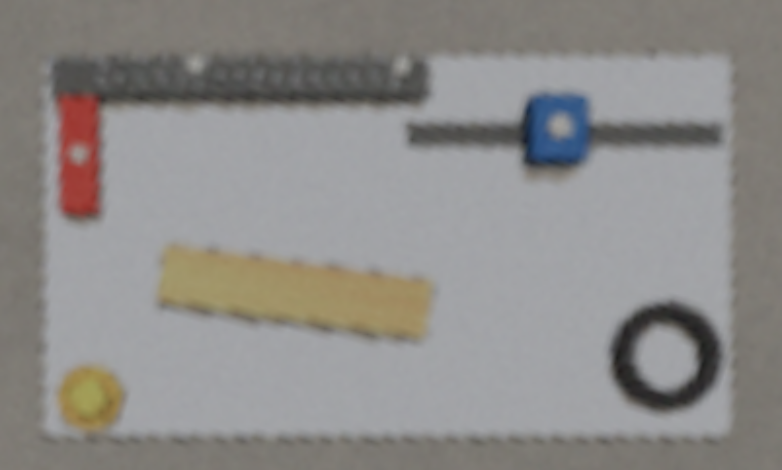

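The board edges give a jig x shift of -4.3 mm. After it, the fence base, track and keeper edges all agree with the given geometry. Now I work out the moves.

```bash
sed -i 's/^A,O=.*/A,O=0.2898,np.array([545.91,2.81])/' h.py
cat >> h.py <<'E'
from scipy.spatial.transform import Rotation as Rn
def plan(jx,jy,z):  # TCP target, tool y along jig y
    s=sense(); R=Rn.from_quat(s['tcp_rot']); p=s['position']
    t=j2w(np.array([jx]),np.array([jy]),z)[0]
    ey=np.array([-np.sin(A),np.cos(A),0]); ex=np.array([np.cos(A),np.sin(A),0])
    T=np.c_[-ex,ey,[0,0,-1]]
    jp=w2j(p,A,O)[0]
    print('t',round(s['time'],2),'jig tcp',jp.round(1),p[2].round(1),'shift cm',(R.inv().apply(t-p)/10).round(2),'rot deg',np.degrees((R.inv()*Rn.from_matrix(T)).as_rotvec()).round(2),'F jig',(w2j(s['ft_force'][:2],A,np.zeros(2))[0]).round(1),s['ft_force'][2].round(1),'open',round(s['opening'],2))
E
python3 - <<'E'
from h import *
plan(-72,49,120); print(ray("top",[[99,230]],200))
E
```

```text
t 0.1 jig tcp [-153.3  592. ] 230.5 shift cm [-41.26 -36.22  11.11] rot deg [-1.00e-01 -4.00e-02 -4.02e+01] F jig [0.4 0.1] -0.3 open 1.01
[[447.44915396 463.91164398 200.        ]]
```

Emit:
arm_command(xyz=[[-41.3, -36.2, 0], [-41.3, -36.2, 0], [-41.3, -36.2, 0], [-41.3, -36.2, 0], [-41.3, -36.2, 0], [-41.3, -36.2, 0], [-41.3, -36.2, 0], [-41.3, -36.2, 5], [-41.3, -36.2, 11], [-41.3, -36.2, 11], [-41.3, -36.2, 11], [-41.3, -36.2, 11]], delta_rot=[[0, 0, -40.2], [0, 0, -40.2], [0, 0, -40.2], [0, 0, -40.2], [0, 0, -40.2], [0, 0, -40.2], [0, 0, -40.2], [0, 0, -40.2], [0, 0, -40.2], [0, 0, -40.2], [0, 0, -40.2], [0, 0, -40.2]], hand=[100, 100, 100, 100, 100, 100, 100, 100, 100, 100, 100, 100])

```text
time: 1.1
position: [428.8, 102.0, 156.5]
tcp_rot: [-0.144, 0.99, -0.001, -0.0]
ft_force: [1.2, 0.4, -0.2]
opening: 0.999
```

Emit:
arm_command(xyz=[[0, 0, 0], [0, 0, 0]], delta_rot=[[0, 0, 0], [0, 0, 0]], hand=[100, 100])

```text
time: 1.27
position: [428.4, 99.8, 155.2]
tcp_rot: [-0.142, 0.99, -0.001, -0.002]
ft_force: [-0.7, -0.1, 0.3]
opening: 1.002
```

Run:
```python
from h import *
plan(-74,49,7)
```

```text
t 1.27 jig tcp [-84.9 126.5] 155.2 shift cm [-1.19 -7.74 14.82] rot deg [-0.05 -0.24 -0.29] F jig [-0.7  0.1] 0.3 open 1.0
```

Emit:
arm_command(xyz=[[-1.2, -4, 0], [-1.2, -7.7, 0], [-1.2, -7.7, 4], [-1.2, -7.7, 8], [-1.2, -7.7, 11], [-1.2, -7.7, 12], [-1.2, -7.7, 12], [-1.2, -7.7, 12]], delta_rot=[[0, 0, -0.3], [0, 0, -0.3], [0, 0, -0.3], [0, 0, -0.3], [0, 0, -0.3], [0, 0, -0.3], [0, 0, -0.3], [0, 0, -0.3]], hand=[100, 100, 100, 100, 100, 100, 100, 100])

```text
time: 1.93
position: [460.8, 30.3, 35.1]
tcp_rot: [-0.145, 0.989, -0.0, -0.003]
ft_force: [-0.2, -0.7, 0.8]
opening: 0.999
```

Run:
```python
from h import *
plan(-74,49,7)
f=grab_frame("top"); g=grab_frame("side")
a=cv2.resize(f[130:280,180:380],(400,300)); b=cv2.resize(g[170:280,180:330],(400,293))
b=cv2.copyMakeBorder(b,0,7,0,0,cv2.BORDER_CONSTANT)
cv2.imwrite("pics/c1.png",cv2.cvtColor(np.hstack([a,b]),cv2.COLOR_RGB2BGR))
```

```text
t 1.93 jig tcp [-73.7  50.7] 35.1 shift cm [ 0.01 -0.17  2.81] rot deg [-0.01 -0.3   0.1 ] F jig [-0.4 -0.6] 0.8 open 1.0
```

View pics/c1.png

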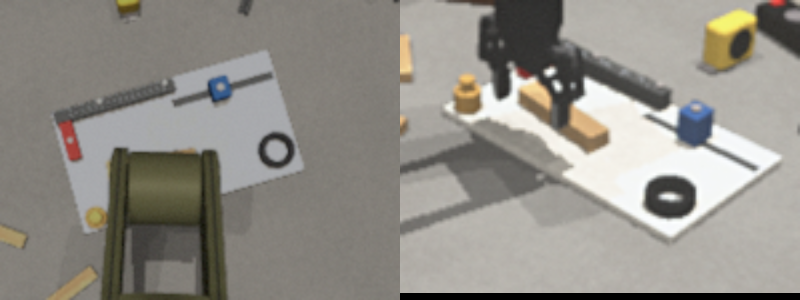

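The side view (right) shows the open fingers on the robot's side of the bar and clear of the weight. I go down and push.

Emit:
arm_command(xyz=[[0.2, -0.2, 1.0], [0.2, -0.2, 2.0], [0.2, -0.2, 2.7], [0.2, -0.2, 2.7], [0.2, -0.2, 2.7], [0.2, -0.2, 2.7]], delta_rot=[[0, 0, 0], [0, 0, 0], [0, 0, 0], [0, 0, 0], [0, 0, 0], [0, 0, 0]], hand=[100, 100, 100, 100, 100, 100])

```text
time: 2.53
position: [461.5, 27.5, 10.1]
tcp_rot: [-0.145, 0.989, -0.001, -0.0]
ft_force: [0.1, 0.3, -0.5]
opening: 0.995
```

Run:
```python
from h import *
plan(34,49,7)
```

```text
t 2.53 jig tcp [-73.8  47.8] 10.1 shift cm [-10.78   0.1    0.31] rot deg [-0.11 -0.02  0.1 ] F jig [0.1 0.3] -0.5 open 1.0
```

Emit:
arm_command(xyz=[[-0.5, 0.1, 0.2], [-1, 0.1, 0.2], [-1.5, 0.1, 0.2], [-2, 0.1, 0.2], [-2.5, 0.1, 0.2], [-3, 0.1, 0.2], [-3.5, 0.1, 0.2], [-4, 0.1, 0.2], [-4.5, 0.1, 0.2], [-5, 0.1, 0.2], [-5.5, 0.1, 0.2], [-6, 0.1, 0.2]], delta_rot=[[0, 0, 0], [0, 0, 0], [0, 0, 0], [0, 0, 0], [0, 0, 0], [0, 0, 0], [0, 0, 0], [0, 0, 0], [0, 0, 0], [0, 0, 0], [0, 0, 0], [0, 0, 0]], hand=[100, 100, 100, 100, 100, 100, 100, 100, 100, 100, 100, 100])

```text
time: 3.53
position: [519.2, 45.9, 8.0]
tcp_rot: [-0.145, 0.989, -0.001, -0.0]
ft_force: [-0.8, -0.5, 0.5]
opening: 1.001
```

Run:
```python
from h import *
plan(34,49,7)
f=grab_frame("top"); g=grab_frame("side")
a=cv2.resize(f[130:280,180:380],(400,300)); b=cv2.resize(g[170:280,180:330],(400,293))
b=cv2.copyMakeBorder(b,0,7,0,0,cv2.BORDER_CONSTANT)
cv2.imwrite("pics/c2.png",cv2.cvtColor(np.hstack([a,b]),cv2.COLOR_RGB2BGR))
```

```text
t 3.53 jig tcp [-13.3  48.9] 8.0 shift cm [-4.73 -0.    0.1 ] rot deg [-0.1  -0.03  0.1 ] F jig [-1.  -0.3] 0.5 open 1.0
```

View pics/c2.png

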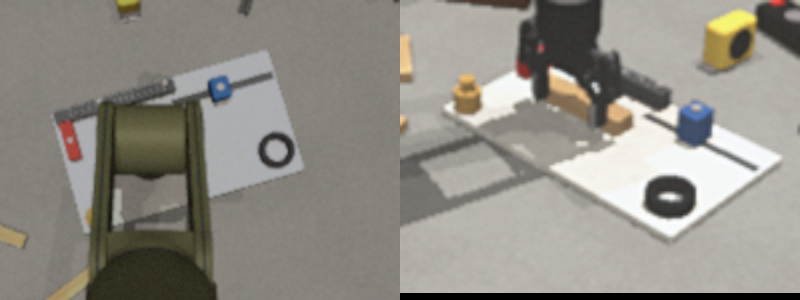

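Both fingers are on the bar's face and the bar is moving square. I push on to the fence.

Emit:
arm_command(xyz=[[-0.5, 0, 0], [-1, 0, 0], [-1.5, 0, 0], [-2, 0, 0], [-2.5, 0, 0], [-3, 0, 0], [-3.4, 0, 0], [-3.7, 0, 0], [-4.0, 0, 0], [-4.2, 0, 0], [-4.4, 0, 0], [-4.5, 0, 0]], delta_rot=[[0, 0, 0], [0, 0, 0], [0, 0, 0], [0, 0, 0], [0, 0, 0], [0, 0, 0], [0, 0, 0], [0, 0, 0], [0, 0, 0], [0, 0, 0], [0, 0, 0], [0, 0, 0]], hand=[100, 100, 100, 100, 100, 100, 100, 100, 100, 100, 100, 100])

```text
time: 4.63
position: [563.6, 58.9, 8.2]
tcp_rot: [-0.145, 0.989, -0.001, 0.001]
ft_force: [-0.7, -0.8, -1.6]
opening: 1.0
```

Run:
```python
from h import *
plan(34,49,7)
```

```text
t 4.63 jig tcp [33.  48.8] 8.2 shift cm [-0.1   0.03  0.12] rot deg [-0.13  0.08  0.11] F jig [-0.9 -0.6] -1.6 open 1.0
```

Little force so far, so I creep on until it rises.

Emit:
arm_command(xyz=[[-0.1, 0, 0], [-0.2, 0, 0], [-0.3, 0, 0], [-0.3, 0, 0], [-0.3, 0, 0]], delta_rot=[[0, 0, 0], [0, 0, 0], [0, 0, 0], [0, 0, 0], [0, 0, 0]], hand=[100, 100, 100, 100, 100])

```text
time: 5.05
position: [566.6, 59.8, 8.2]
tcp_rot: [-0.145, 0.989, -0.001, 0.001]
ft_force: [-0.5, -0.4, 0.6]
opening: 0.998
```

Run:
```python
from h import *
plan(34,49,7)
```

```text
t 5.05 jig tcp [36.2 48.7] 8.2 shift cm [0.22 0.03 0.12] rot deg [-0.14  0.1   0.11] F jig [-0.6 -0.3] 0.6 open 1.0
```

Emit:
arm_command(xyz=[[-0.1, 0, 0], [-0.2, 0, 0], [-0.3, 0, 0], [-0.3, 0, 0]], delta_rot=[[0, 0, 0], [0, 0, 0], [0, 0, 0], [0, 0, 0]], hand=[100, 100, 100, 100])

```text
time: 5.38
position: [567.1, 60.1, 8.0]
tcp_rot: [-0.145, 0.989, -0.001, -0.001]
ft_force: [-4.8, -2.4, 3.9]
opening: 0.998
```

Run:
```python
from h import *
plan(34,49,7)
f=grab_frame("top"); g=grab_frame("side")
a=cv2.resize(f[130:280,180:380],(400,300)); b=cv2.resize(g[170:280,180:330],(400,293))
b=cv2.copyMakeBorder(b,0,7,0,0,cv2.BORDER_CONSTANT)
cv2.imwrite("pics/c3.png",cv2.cvtColor(np.hstack([a,b]),cv2.COLOR_RGB2BGR))
```

```text
t 5.38 jig tcp [36.6 48.9] 8.0 shift cm [0.26 0.01 0.1 ] rot deg [-0.11 -0.17  0.09] F jig [-5.3 -1. ] 3.9 open 1.0
```

View pics/c3.png

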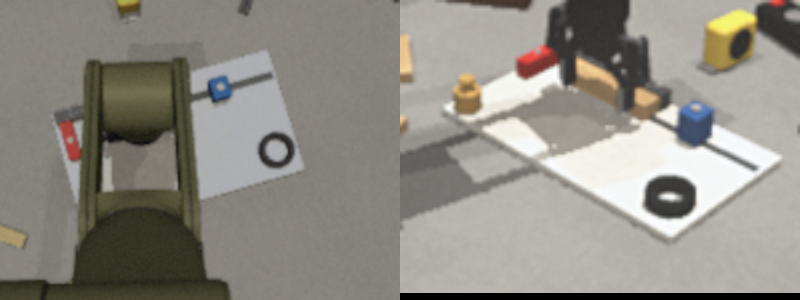

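The force rose (5 N) and the tool stopped: the bar is against the fence. I back off, lift and go behind the keeper with the fingers shut.

Emit:
arm_command(xyz=[[1.5, 0, 0], [2, 0, 0], [2, 0, -4], [2, 0, -8], [2, -4, -8], [0, -8, -8], [-2, -12, -8], [-2.1, -16, -8], [-2.1, -18.4, -8], [-2.1, -18.4, -8], [-2.1, -18.4, -8], [-2.1, -18.4, -8]], delta_rot=[[0, 0, 0], [0, 0, 0], [0, 0, 0], [0, 0, 0], [0, 0, 0], [0, 0, 0], [0, 0, 0], [0, 0, 0], [0, 0, 0], [0, 0, 0], [0, 0, 0], [0, 0, 0]], hand=[100, 100, 100, 100, 0, 0, 0, 0, 0, 0, 0, 0])

```text
time: 6.48
position: [639.7, -109.4, 87.8]
tcp_rot: [-0.145, 0.989, -0.001, -0.002]
ft_force: [0.5, 0.3, -0.3]
opening: -0.002
```

Run:
```python
from h import *
plan(58,-135,28)
f=grab_frame("top"); g=grab_frame("side")
a=cv2.resize(f[130:280,180:380],(400,300)); b=cv2.resize(g[170:280,180:330],(400,293))
b=cv2.copyMakeBorder(b,0,7,0,0,cv2.BORDER_CONSTANT)
cv2.imwrite("pics/c4.png",cv2.cvtColor(np.hstack([a,b]),cv2.COLOR_RGB2BGR))
```

```text
t 6.48 jig tcp [  57.8 -134.4] 87.8 shift cm [-0.04 -0.06  5.98] rot deg [-0.04 -0.19  0.05] F jig [0.6 0.1] -0.3 open -0.0
```

View pics/c4.png

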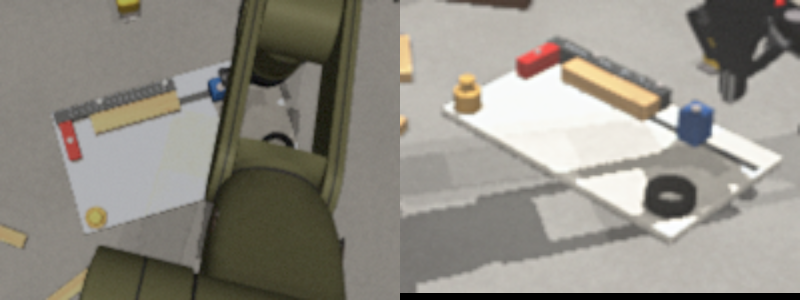

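The bar lies along the fence and the hand is behind the keeper. I lower it.

Emit:
arm_command(xyz=[[0, 0, 2.0], [0, 0, 4.0], [0, 0, 5.5], [0, 0, 6.3], [0, 0, 6.3], [0, 0, 6.3]], delta_rot=[[0, 0, 0], [0, 0, 0], [0, 0, 0], [0, 0, 0], [0, 0, 0], [0, 0, 0]], hand=[0, 0, 0, 0, 0, 0])

```text
time: 7.08
position: [639.0, -107.5, 25.0]
tcp_rot: [-0.146, 0.989, -0.0, -0.002]
ft_force: [1.4, -0.5, -0.2]
opening: 0.002
```

Emit:
arm_command(xyz=[[0, 0.5, 0], [0, 1, 0], [0, 1.5, 0], [0, 2, 0], [0, 2.5, 0], [0, 3, 0], [0, 3.5, 0], [0, 4, 0], [0, 4.5, 0], [0, 5, 0], [0, 5.5, 0], [0, 6, 0]], delta_rot=[[0, 0, 0], [0, 0, 0], [0, 0, 0], [0, 0, 0], [0, 0, 0], [0, 0, 0], [0, 0, 0], [0, 0, 0], [0, 0, 0], [0, 0, 0], [0, 0, 0], [0, 0, 0]], hand=[0, 0, 0, 0, 0, 0, 0, 0, 0, 0, 0, 0])

```text
time: 8.08
position: [621.8, -49.6, 25.0]
tcp_rot: [-0.146, 0.989, -0.001, -0.002]
ft_force: [2.1, -1.7, 1.2]
opening: 0.004
```

```bash
cat > look.py <<'E'
from h import *
import sys
plan(58,-34,24)
f=grab_frame("top"); g=grab_frame("side")
a=cv2.resize(f[130:280,180:380],(400,300)); b=cv2.resize(g[170:280,180:330],(400,293))
b=cv2.copyMakeBorder(b,0,7,0,0,cv2.BORDER_CONSTANT)
cv2.imwrite(f"pics/{sys.argv[1]}.png",cv2.cvtColor(np.hstack([a,b]),cv2.COLOR_RGB2BGR))
E
python3 look.py c5
```

```text
t 8.08 jig tcp [ 57.7 -71.9] 25.0 shift cm [-0.04  3.79  0.1 ] rot deg [-0.03 -0.2   0.22] F jig [ 1.5 -2.2] 1.2 open 0.0
```

View pics/c5.png

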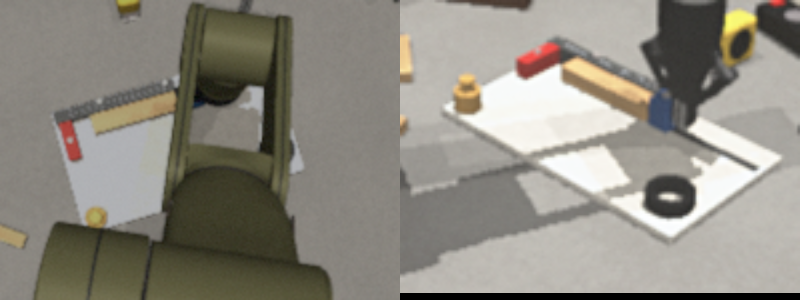

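The keeper follows the fingers with about 2 N and has reached the bar's end. I push on, slower at the end.

Emit:
arm_command(xyz=[[0, 0.4, 0], [0, 0.8, 0], [0, 1.2, 0], [0, 1.6, 0], [0, 2.0, 0], [0, 2.3, 0], [0, 2.6, 0], [0, 2.8, 0], [0, 3.0, 0], [0, 3.1, 0], [0, 3.1, 0]], delta_rot=[[0, 0, 0], [0, 0, 0], [0, 0, 0], [0, 0, 0], [0, 0, 0], [0, 0, 0], [0, 0, 0], [0, 0, 0], [0, 0, 0], [0, 0, 0], [0, 0, 0]], hand=[0, 0, 0, 0, 0, 0, 0, 0, 0, 0, 0])

```text
time: 9.1
position: [611.6, -18.9, 24.7]
tcp_rot: [-0.147, 0.989, 0.0, -0.003]
ft_force: [1.4, -0.2, -0.6]
opening: 0.003
```

```bash
python3 look.py c6
```

```text
t 9.1 jig tcp [ 56.7 -39.6] 24.7 shift cm [-0.13  0.56  0.07] rot deg [ 0.07 -0.32  0.26] F jig [ 1.3 -0.6] -0.6 open 0.0
```

View pics/c6.png

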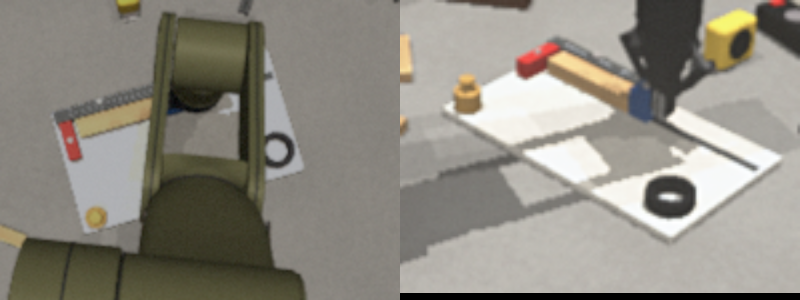

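The bar is a few mm short of the stop. I creep on until the force rises.

Emit:
arm_command(xyz=[[0, 0.15, 0], [0, 0.3, 0], [0, 0.45, 0], [0, 0.6, 0], [0, 0.6, 0], [0, 0.6, 0]], delta_rot=[[0, 0, 0], [0, 0, 0], [0, 0, 0], [0, 0, 0], [0, 0, 0], [0, 0, 0]], hand=[0, 0, 0, 0, 0, 0])

```text
time: 9.7
position: [609.8, -13.3, 24.8]
tcp_rot: [-0.147, 0.989, 0.0, -0.003]
ft_force: [1.9, -3.0, -0.8]
opening: 0.0
```

```bash
python3 look.py c7
```

```text
t 9.7 jig tcp [ 56.6 -33.7] 24.8 shift cm [-0.14 -0.03  0.08] rot deg [ 0.07 -0.32  0.26] F jig [ 1.  -3.4] -0.8 open 0.0
```

Emit:
arm_command(xyz=[[0, 0.15, 0], [0, 0.3, 0], [0, 0.4, 0], [0, 0.4, 0], [0, 0.4, 0]], delta_rot=[[0, 0, 0], [0, 0, 0], [0, 0, 0], [0, 0, 0], [0, 0, 0]], hand=[0, 0, 0, 0, 0])

```text
time: 10.22
position: [609.8, -13.2, 24.9]
tcp_rot: [-0.147, 0.989, -0.003, -0.002]
ft_force: [3.9, -13.9, -2.0]
opening: 0.005
```

```bash
python3 look.py c8
```

```text
t 10.22 jig tcp [ 56.6 -33.6] 24.9 shift cm [-0.14 -0.04  0.09] rot deg [-0.26 -0.31  0.33] F jig [ -0.2 -14.4] -2.0 open 0.0
```

View pics/c8.png

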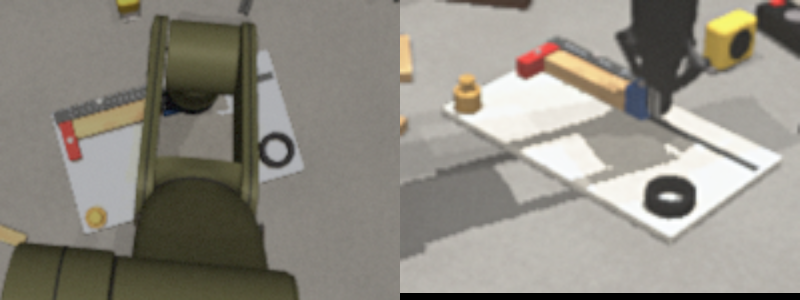

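It's a firm stop: 14 N and no motion. The bar is butted against the stop and the keeper touches it. I back off, lift, and move round to give the bar a last square press against the fence.

Emit:
arm_command(xyz=[[0, -1.0, 0], [0, -2.5, 0], [0, -2.5, -4], [0, -2.5, -8], [3, -1, -8], [6, 2, -8], [6, 6, -8], [6, 10, -8], [6, 11.4, -8], [6, 11.4, -8], [6, 11.4, -8]], delta_rot=[[0, 0, 0], [0, 0, 0], [0, 0, 0], [0, 0, 0], [0, 0, 0], [0, 0, 0], [0, 0, 0], [0, 0, 0], [0, 0, 0], [0, 0, 0], [0, 0, 0]], hand=[0, 0, 0, 0, 0, 100, 100, 100, 100, 100, 100])

```text
time: 11.23
position: [519.2, 79.4, 104.8]
tcp_rot: [-0.148, 0.989, -0.002, -0.002]
ft_force: [-0.4, 0.1, 0.1]
opening: 0.848
```

```bash
sed -i 's/^plan.*/plan(5,80,8)/' look.py; python3 look.py c9
```

```text
t 11.23 jig tcp [-3.7 81. ] 104.8 shift cm [-0.93 -0.07  9.68] rot deg [-0.23 -0.32  0.44] F jig [-0.3  0.2] 0.1 open 0.85
```

View pics/c9.png

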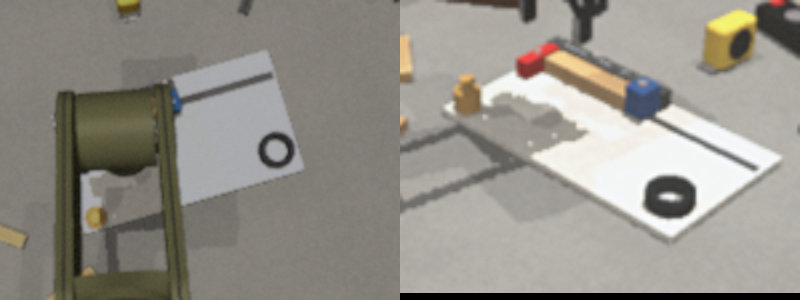

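The side view shows the bar between stop and keeper, along the fence. I go down in front of it and press.

Emit:
arm_command(xyz=[[-0.3, -0.1, 3], [-0.3, -0.1, 6], [-0.3, -0.1, 8.5], [-0.3, -0.1, 9.6], [-0.3, -0.1, 9.6], [-0.8, -0.1, 9.6], [-1.4, -0.1, 9.6], [-2, -0.1, 9.6], [-2.6, -0.1, 9.6], [-3.1, -0.1, 9.6], [-3.5, -0.1, 9.6], [-3.7, -0.1, 9.6]], delta_rot=[[0, 0, 0.4], [0, 0, 0.4], [0, 0, 0.4], [0, 0, 0.4], [0, 0, 0.4], [0, 0, 0.4], [0, 0, 0.4], [0, 0, 0.4], [0, 0, 0.4], [0, 0, 0.4], [0, 0, 0.4], [0, 0, 0.4]], hand=[100, 100, 100, 100, 100, 100, 100, 100, 100, 100, 100, 100])

```text
time: 12.33
position: [556.7, 87.8, 9.1]
tcp_rot: [-0.144, 0.99, -0.003, -0.001]
ft_force: [-0.2, 0.4, 0.9]
opening: 0.999
```

```bash
python3 look.py c10
```

```text
t 12.33 jig tcp [34.6 78.3] 9.1 shift cm [2.96 0.16 0.12] rot deg [-0.28 -0.2  -0.08] F jig [-0.   0.4] 0.9 open 1.0
```

View pics/c10.png

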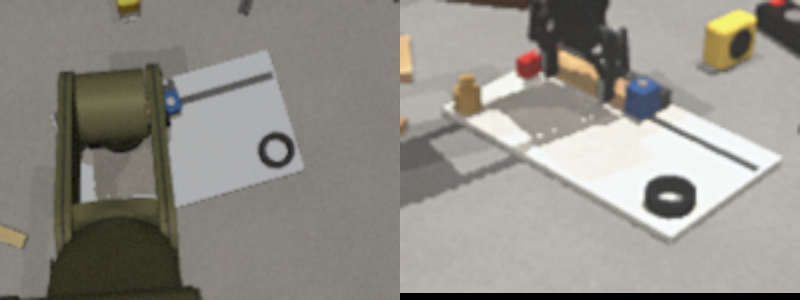

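Emit:
arm_command(xyz=[[-0.1, 0, 0], [-0.2, 0, 0], [-0.3, 0, 0], [-0.45, 0, 0], [-0.55, 0, 0], [-0.55, 0, 0]], delta_rot=[[0, 0, 0], [0, 0, 0], [0, 0, 0], [0, 0, 0], [0, 0, 0], [0, 0, 0]], hand=[100, 100, 100, 100, 100, 100])

```text
time: 12.93
position: [558.5, 88.7, 8.4]
tcp_rot: [-0.144, 0.99, -0.003, -0.004]
ft_force: [-4.9, -1.7, 3.9]
opening: 0.996
```

```bash
python3 -c "
from h import *
plan(36,80,8)"
```

```text
t 12.93 jig tcp [36.6 78.7] 8.4 shift cm [0.06 0.13 0.04] rot deg [-0.24 -0.55 -0.05] F jig [-5.2 -0.2] 3.9 open 1.0
```

It seats at the same TCP x as before (36.6) with 5 N. I retreat to the start area and check.

Emit:
arm_command(xyz=[[1.5, 0, 0], [3, 0, 0], [4, 0, -4], [4, 0, -8], [4, 0, -12], [4, 0, -16], [8, 5, -20], [12, 12, -22], [16, 20, -22], [19, 30, -22], [19, 40, -22], [19, 51, -22]], delta_rot=[[0, 0, 0], [0, 0, 0], [0, 0, 0], [0, 0, 0], [0, 0, 0], [0, 0, 0], [0, 0, 0], [0, 0, 0], [0, 0, 0], [0, 0, 0], [0, 0, 0], [0, 0, 0]], hand=[100, 100, 100, 100, 100, 100, 100, 100, 100, 100, 100, 100])

```text
time: 13.93
position: [365.2, 259.2, 218.8]
tcp_rot: [-0.143, 0.99, -0.002, -0.004]
ft_force: [0.5, 0.8, 0.1]
opening: 1.0
```

Emit:
arm_command(xyz=[[0, 4, 0], [0, 8, 0], [0, 12, 0], [0, 16, 0], [0, 16, 0], [0, 16, 0], [0, 16, 0]], delta_rot=[[0, 0, 0], [0, 0, 0], [0, 0, 0], [0, 0, 0], [0, 0, 0], [0, 0, 0], [0, 0, 0]], hand=[100, 100, 100, 100, 100, 100, 100])

```text
time: 14.52
position: [319.5, 412.2, 217.9]
tcp_rot: [-0.144, 0.99, -0.003, -0.004]
ft_force: [-0.0, -1.2, 0.5]
opening: 0.999
```

Run:
```python
from h import *
plan(0,0,200)
f=grab_frame("top"); g=grab_frame("side")
cv2.imwrite("pics/top_e.png",cv2.cvtColor(f,cv2.COLOR_RGB2BGR)); cv2.imwrite("pics/side_e.png",cv2.cvtColor(g,cv2.COLOR_RGB2BGR))
a=cv2.resize(f[150:250,195:345],(780,520)); b=cv2.resize(f,(400,300)); 
cv2.imwrite("pics/e1.png",cv2.cvtColor(a,cv2.COLOR_RGB2BGR))
cv2.imwrite("pics/e2.png",cv2.cvtColor(np.hstack([b,cv2.resize(g,(400,300))]),cv2.COLOR_RGB2BGR))
M=masks(f)
for n,z in dict(wood=34,blue=53,red=37).items():
    for c in blobs(M[n],(195,145,345,255))[:3]:
        if cv2.contourArea(c)<15: continue
        w=w2j(ray("top",c.reshape(-1,2),z),A,O).astype(np.float32); r=cv2.minAreaRect(w); print(n,np.round(r[0],1),np.round(r[1],1),r[2],w.min(0),w.max(0))
```

```text
t 14.52 jig tcp [-100.  457.] 217.9 shift cm [-10.06 -45.68   1.92] rot deg [-0.27 -0.49 -0.06] F jig [-0.4 -1.1] 0.5 open 1.0
wood [60.3 80.6] [139.8  31.4] 89.99331665039062 [44.561897 10.689003] [ 75.99866 150.44044]
wood [-80.  154.8] [27.7 27.4] 73.69051361083984 [-95.30202 139.42604] [-64.61286 169.28123]
blue [56.9 -3.8] [33.2 27.2] 2.2080326080322266 [ 40.31938 -17.48558] [73.75865   9.535452]
red [ 45.4 158.9] [58.9 17.4] 0.1038401797413826 [ 15.97292 150.25546] [ 74.84686 167.64273]
```

View pics/e1.png

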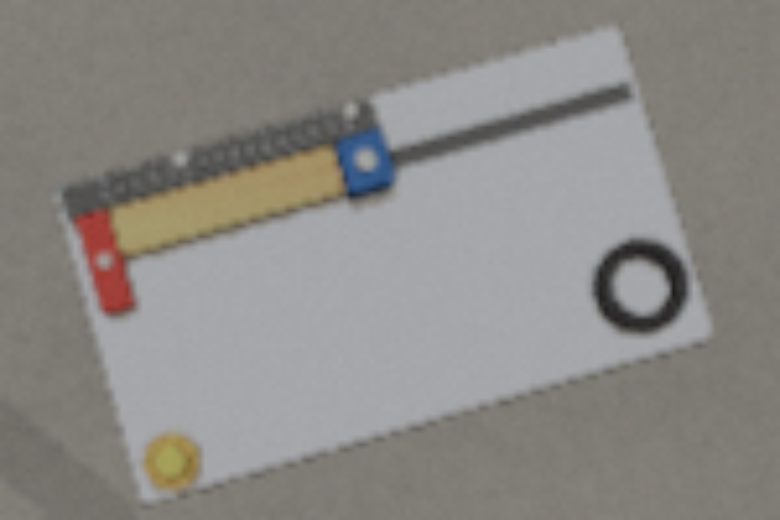

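View pics/e2.png

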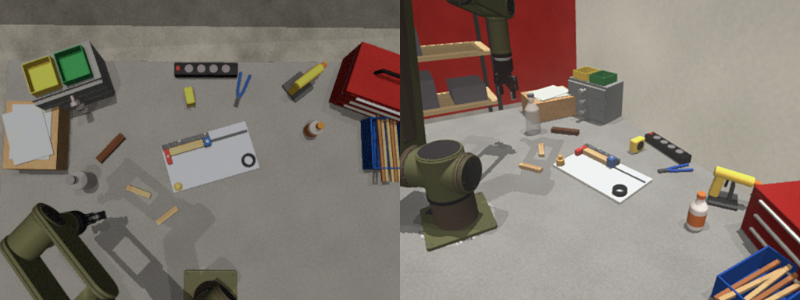

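The bar measures jig (60.3, 80.6) at about 0°, with the stop at y≈150 and the keeper face at ≈10. The weight is at the same spot as before, the roll and other bystanders look unmoved, and the hand is clear.

```bash
python3 -c "
from workcell import *
print(finish_job())"
```

```text
the job is handed in; nothing more can be done
None
```

The bar is set in the jig: flat against the fence, butted to the red stop, with the keeper touching its other end. The job was handed in at about 14.6 s of the 45 s allowed.

**What I did:**
- I pushed the bar square onto the fence with both open fingers.
- With the fingers shut, I pushed the keeper, which slid the bar along the fence to the red stop. It came to a firm halt at about 14 N.
- I pressed the bar to the fence once more. It stopped at the same hand position as the first time, at about 5 N. Then I withdrew the hand.

**Last checks, from the top camera:**

| Item | Measured | Wanted |
|---|---|---|
| Bar position (jig x, y) | 60.3, 80.6 mm | 60, 80 mm |
| Bar skew to the fence | about 0 | below 0.035 rad |
| Keeper face (jig y) | about 9.5–10 mm | about 10 mm |

- **Bystanders:** the weight measured in the same place as at the start. The others I compared only by eye, and they looked unmoved.
- **Disagreement:** my first jig position from the colour mask was about 4 mm off in jig x. I corrected it from the board's edges, and the fence, track, keeper and stop then agreed to within about 1–2 mm.

No check failed.

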